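Hang the wheel arbor in the three-deck stand

ROBOT

A 6-joint arm with a two-finger parallel gripper is mounted at the origin on the work surface. World frame = base frame: x ahead of the robot, y to its left, z up, the work surface at z = 0. Lengths are in mm, angles in rad, forces in N, time in s.
With the tool pointing down it reaches from about 400 to 925 mm from the base axis. Payload 12.5 kg.
Tool frame: the origin (TCP) lies on the centre line of the jaws, within the pads' length; the fingertips stand 25 mm ahead of it and the grasp point (between the pads) lies 6 mm ahead of it (env.tip_extent is the distance from the TCP to the fingertips, in mm); x points along the fingers, z is the direction in which the jaws open and shut, and the axes are right-handed (so a half turn about x gives the same grasp; the last joint's range is limited). The gripper opens to 95 mm and grips with 3 to 60 N. Pads are 20 mm wide; open, the fingers measure 119 mm over their backs; the gripper's body (75 mm by 180 mm) begins 59 mm behind the grasp point.
Start: joints at [1.173, 0.491, 1.559, -0, 1.092, -0.106], TCP at [179.78, 598.601, 239.661] pointing down, gripper open.
Joint ranges: [-3.1, 3.1], [-0.84, 2.19], [0.05, 2.79], [-1.13, 4.28], [0.06, 2.93], [-2.69, 2.69]. Speed limits (rad/s): [2.22, 2.22, 2.79, 3.14, 3.14, 3.14].

INTERFACE

Orientations are given as [roll, pitch, yaw] about the fixed x, y, z axes, in that order (R = Rz(yaw) Ry(pitch) Rx(roll)).
In Python, from cell import env gives the robot as it stands.
- The arm moves only by the tool step_arm, never from a script. Its argument "rows" is a list of rows, each a list of 6 numbers: the shift along the tool's x, y, z in mm, then the turn, a rotation vector about the tool's x, y, z in rad. In form: [[x, y, z, wx, wy, wz], ...]. A call has 1 to 8 rows; each row shifts and turns the pose as measured when the row begins, along the tool's axes as they then stand; what a row does not reach is not made up. A row lasts 1/8 s, in which the tool goes at most 62.5 mm and 10.7 degrees, less where a joint would pass 70% of its speed; a pose out of reach is approached as far as the arm can. A call is refused whole if a number of a shift passes 62.5 or a number of a turn 0.188, either way. A call with a gripper value outside its range is refused whole. "grip" is the finger opening in mm, from 0 to 95.1, set as the call begins (left out, the last holds). The fingers move at their own pace and stop on an object; the grip force is fixed at half the most. Time passes only in rows, so rows that do not move let the fingers close. It gives the time, the measured TCP pose, the force and the opening at its end, in the units of the state.
- env.state(): the state, without advancing time (a new reading comes with each control period).
- env.read_camera(name): name is "scene" or "top"; returns the picture (400x640x3 uint8, red, green, blue); there is no depth.
- env.get_calibration(name): a dict with "fx", "fy", "cx", "cy" (pixels), "pose" (4x4, takes a point from camera to world coordinates). Camera axes: x right, y down, z forward; pixel columns grow to the right and rows downward; lengths in mm; the calibration is good to about 2 mm. A picture is of the moment at which its call begins. get_calibration takes no time and is no camera call.
- env.job_done(): hands the job in, once; it reports no verdict.
The state is a dict: "t": time; "joints": joint angles; "qvel": joint speeds; "tau": joint torques, N m; "eef_pos": TCP position; "tcp_rot": TCP orientation; "ft_force": force on the tool from outside, world axes, zero at the start; "moment": the same for the moment, N m; "opening": opening from 0.0 (shut) to 1.0 (fully open).
Only numpy, scipy, OpenCV 4.12 (cv2) and the standard library are available. Lean on these libraries where they do the work, as an engineer would, in place of code of your own. Each camera call takes 0.05 s, during which the arm holds its last target.

TASK

Put the grinding-wheel arbor with the golden brass nose away: take it from the plywood carrier and thread its shank down through all three decks of the teal stand, in the column that is still free, until its flange rests flat on the top deck. Keep hold of it all the way down instead of letting it drop, then let go. Leave the black-nosed and blue-nosed arbors in the carrier.

Things in the scene. Friction and masses are not known exactly. Their poses are not given: they have to be found in the camera images.
- brass_arbor_nose (a point): Arbor with golden brass nose (24 mm diameter, 50 tall) over a steel flange (56 diameter, 8 thick) and 85 mm of 12 mm shank, hanging upright in a plywood carrier. Point: on its axis in the nose, 36 mm above the flange's underside, 22 below the nose's top; z up its axis. 0.4 kg. Carrier: 100 mm high, three 22 mm holes 100 mm apart, one arbor in each, in any order.
- stand_free (a point): Centre of the free hole in the top deck's upper face, fixed teal stand (100 x 220 mm, 100 high); z up. Decks 8 mm thick, upper faces 0, 30, 60 mm below, each with a 32 mm hole, in line; foot plate 92 below. The other column, at -100 mm along this y, holds a red-nosed arbor of the same size. Home: the brass arbor's point is 36 mm above this one, flange on the deck.
- black_arbor_nose (a point): Arbor with black nose (24 mm diameter, 50 tall) over a steel flange (56 diameter, 8 thick) and 60 mm of 12 mm shank, hanging upright in a plywood carrier. Point: on its axis in the nose, 36 mm above the flange's underside, 22 below the nose's top; z up its axis. 
- blue_arbor_nose (a point): Arbor with blue nose (24 mm diameter, 50 tall) over a steel flange (56 diameter, 8 thick) and 60 mm of 12 mm shank, hanging upright in a plywood carrier. Point: on its axis in the nose, 36 mm above the flange's underside, 22 below the nose's top; z up its axis. 
Not all that is in view belongs to the job. What is shaped like the part that bears brass_arbor_nose but green or pink is not meant.

How it is judged:
By the outcome, as a careful person would: the job done as asked, in the order asked, and still so for the second after the job is handed in, with the robot touching nothing.
It also fails if it takes over 48 s, if anything falls off the work surface, if the arm or the gripper's body presses on something with over 40 N, if the wrist force passes 120 N, or if a joint passes its speed limit or range.

## Working session

There is one attempt and no reset: what is moved stays moved. The work goes in short steps, Python scripts to look and compute and a tool call to move; the robot and the scene stay as the last step left them, time stands still between calls to the robot, and variables do not carry over. Pictures are saved under pics/ and viewed, and the job is handed in when it is done.

Besides the shell and the picture viewer there is one more tool, called after ">>>" as name(argument=value, ...) on one line, values as JSON. step_arm: Moves the arm, as the interface text tells. Its arguments: {"type":"object","properties":{"rows":{"type":"array","items":{"type":"array","items":{"type":"number"}}},"grip":{"type":"number"}},"required":["rows"]}

```bash
mkdir -p pics; ls; python3 - <<'E'
from cell import env
import cv2,numpy as np
for n in("scene","top"):
    im=env.read_camera(n); cv2.imwrite(f"pics/{n}0.png",im[:,:,::-1])
    c=env.get_calibration(n); print(n,c["fx"],c["fy"],c["cx"],c["cy"]); print(np.round(c["pose"],3))
print(env.state(), env.tip_extent)
E
```

```text
pics
scene 460.12989039486706 460.12989039486706 311.954075710576 198.84512854743642
[[ 8.030000e-01  3.390000e-01 -4.910000e-01  1.111795e+03]
 [ 5.960000e-01 -4.540000e-01  6.620000e-01 -8.729500e+02]
 [ 2.000000e-03 -8.240000e-01 -5.660000e-01  8.699490e+02]
 [ 0.000000e+00  0.000000e+00  0.000000e+00  1.000000e+00]]
top 433.6787620411939 433.6787620411939 322.67207536135 199.83341893587038
[[ 1.900000e-02 -9.860000e-01  1.670000e-01  2.865280e+02]
 [-1.000000e+00 -1.600000e-02  1.900000e-02 -6.919100e+01]
 [-1.600000e-02 -1.670000e-01 -9.860000e-01  1.268344e+03]
 [ 0.000000e+00  0.000000e+00  0.000000e+00  1.000000e+00]]
{'t': 0.1, 'joints': array([ 1.17337110e+00,  4.91498279e-01,  1.55937514e+00, -3.24615210e-05,
        1.09169330e+00, -1.05613220e-01]), 'qvel': array([ 0.00083039, -0.00232308,  0.00134532, -0.00020136, -0.00160657,
        0.00059617]), 'tau': array([ 3.49224727e-03, -6.13628197e+01, -2.58608615e+01,  6.94485102e-02,
        4.69749235e-02, -5.45788055e-05]), 'eef_pos': array([179.72688136, 598.41012687, 239.12539769]), 'tcp_rot': array([ 3.06552961,  1.56982184, -1.9386564 ]), 'ft_force': array([-0.16126176,  0.91247019,  0.11341296]), 'moment': array([0.02584675, 0.00177828, 0.01722844]), 'opening': 1.0032968226038985} 25.0
```

View pics/scene0.png

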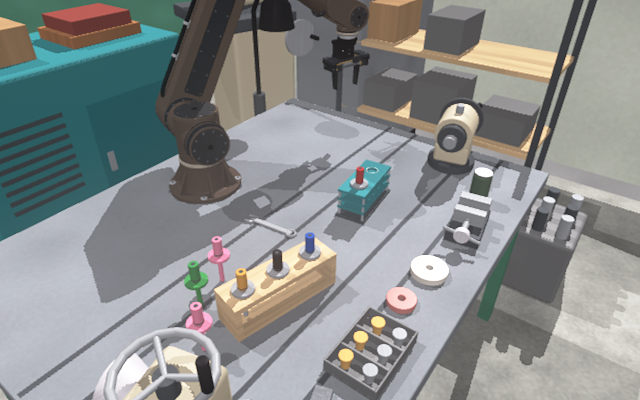

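View pics/top0.png

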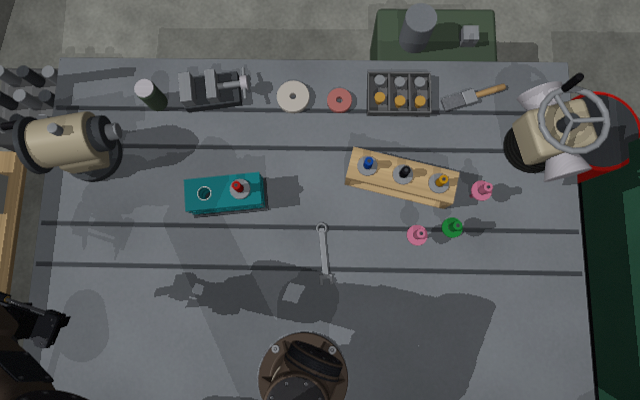

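```bash
cat > h.py <<'E'
import numpy as np,cv2
from cell import env
def cal(n):
    c=env.get_calibration(n); return c,np.array(c["pose"])
def ray(n,u,v):
    c,T=cal(n); d=np.array([(u-c["cx"])/c["fx"],(v-c["cy"])/c["fy"],1.]); d=T[:3,:3]@d
    return T[:3,3],d/np.linalg.norm(d)
def plane(n,u,v,z):
    o,d=ray(n,u,v); return o+d*(z-o[2])/d[2]
def tri(a,b):
    o1,d1=ray("scene",*a);o2,d2=ray("top",*b)
    s=np.linalg.lstsq(np.c_[d1,-d2],o2-o1,rcond=None)[0]
    p,q=o1+s[0]*d1,o2+s[1]*d2
    return (p+q)/2,np.linalg.norm(p-q)
def proj(n,p):
    c,T=cal(n); q=T[:3,:3].T@(np.array(p)-T[:3,3]); return np.array([c["fx"]*q[0]/q[2]+c["cx"],c["fy"]*q[1]/q[2]+c["cy"]])
E
python3 - <<'E'
import cv2,numpy as np
s=cv2.imread("pics/scene0.png");t=cv2.imread("pics/top0.png")
def z(im,x,y,w,h,f): return cv2.resize(im[y:y+h,x:x+w],None,fx=f,fy=f,interpolation=cv2.INTER_NEAREST)
cv2.imwrite("pics/zs.png",z(s,180,220,160,120,5));cv2.imwrite("pics/zt.png",z(t,340,140,160,110,5))
a=z(s,330,150,80,70,5);b=z(t,175,165,100,60,5)
o=np.zeros((350,900,3),np.uint8);o[:350,:400]=a;o[:300,400:900]=b
cv2.imwrite("pics/zst.png",cv2.resize(o,(800,311)))
E
```

```text
(no output)
```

View pics/zs.png

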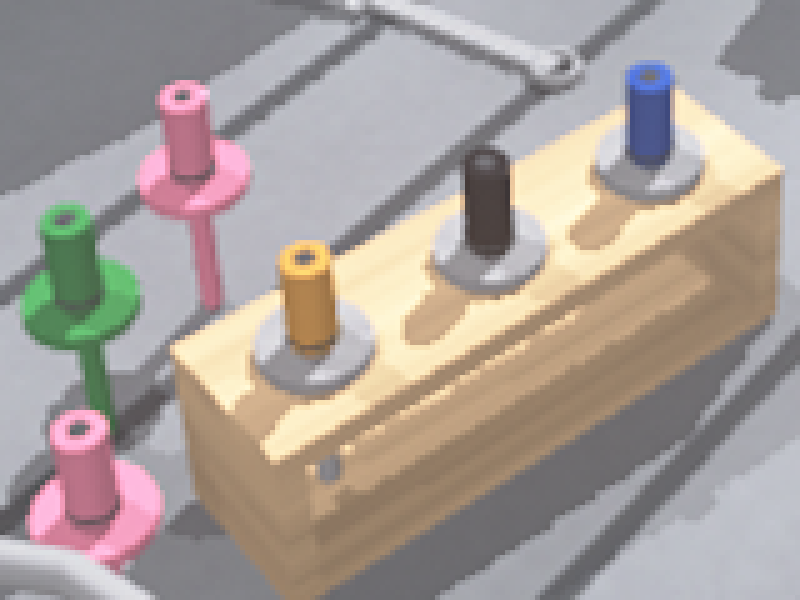

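View pics/zt.png

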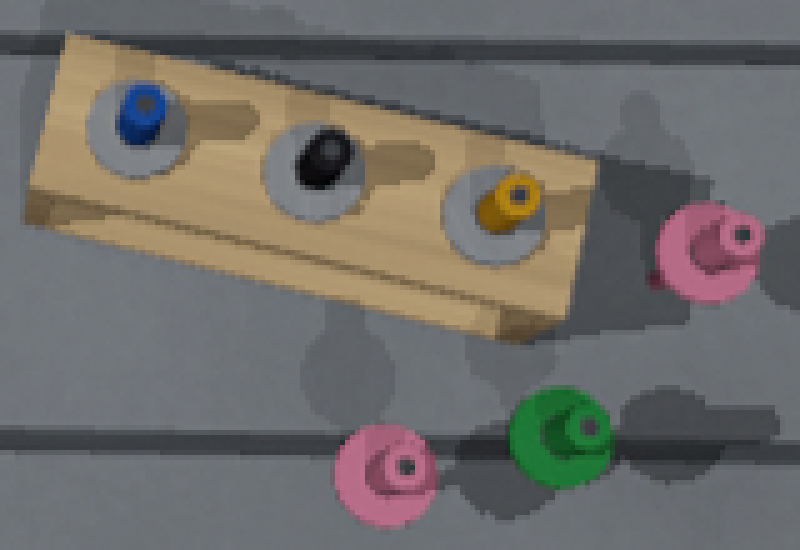

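View pics/zst.png

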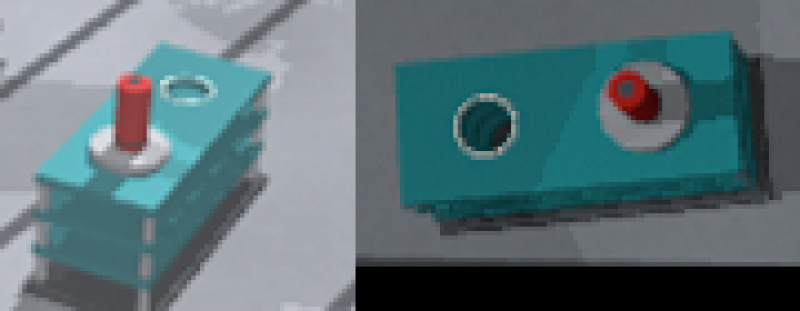

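```bash
cat > m.py <<'E'
from h import *
s=cv2.imread("pics/scene0.png");t=cv2.imread("pics/top0.png")
def bore(im,u,v,r=4):
    # dark bore weighted centroid inside the coloured top
    x,y=int(round(u)),int(round(v))
    p=im[y-r:y+r+1,x-r:x+r+1].astype(float); sat=p.max(2)-p.min(2)
    yy,xx=np.mgrid[-r:r+1,-r:r+1]; m=xx**2+yy**2<=(2.6)**2
    w=np.clip(np.percentile(sat[m],75)-sat,0,None)*m
    return np.array([x+(w*xx).sum()/w.sum(),y+(w*yy).sum()/w.sum()])
for name,a,b in[("brass",(240.8,270.9),(443.3,178.5)),("blue",(309.6,234.7),(368.5,160.2)),("pinkA",(195.6,305.4),(488,186.5)),("green",(192.6,263),(457.5,225)),("pinkB",(216,239),(420.8,233)),("red",(356.8,167.3),(237.5,186.0))]:
    A,B=bore(s,*a),bore(t,*b); p,e=tri(A,B); print(name,A.round(2),B.round(2),p.round(1),round(e,1))
# ring of the free hole
def ring(im,x,y,w,h):
    p=im[y:y+h,x:x+w].astype(int); m=((p.max(2)-p.min(2)<60)&(p.min(2)>110)).astype(np.uint8)
    n,l,st,_=cv2.connectedComponentsWithStats(m,connectivity=8)
    k=1+np.argmax(st[1:,4]); q=np.argwhere(l==k)[:,::-1].astype(np.float32)
    e=cv2.fitEllipse(q); print(st[1:],e); return np.array(e[0])+[x,y]
A=ring(s,361,160,22,20);B=ring(t,193,182,22,22);p,e=tri(A,B);print("hole",A,B,p.round(1),e)
for z in(100,): print(plane("scene",*A,z).round(1),plane("top",*B,z).round(1))
E
python3 m.py
```

```text
brass [240.45 271.08] [443.42 178.48] [ 536.4 -362.4  157.2] 0.4
blue [309.44 234.64] [368.62 160.34] [ 582.2 -167.6  157.2] 0.5
pinkA [195.32 305.21] [487.96 186.4 ] [ 520.3 -482.5  142.2] 0.2
green [192.58 263.26] [457.42 224.86] [ 417.1 -399.2  142.2] 0.3
pinkB [216.   238.73] [420.76 232.82] [ 394.8 -304.   141.9] 0.3
red [356.63 166.48] [237.75 185.87] [506.1 172.7 164.2] 2.2
[[ 0  0  5  5 15]
 [ 7  0 15  4 32]
 [ 0  6  1  1  1]
 [ 2  7  2  3  3]
 [ 5  7  8  6 18]
 [12  7  5  6 11]
 [ 2 15  3  5  7]] ((16.32624053955078, 0.924026608467102), (2.51649808883667, 15.06029224395752), 95.88424682617188)
[[10  4  6  2  8]
 [ 4  6  3 10 10]
 [16  7  2  3  3]
 [16 11  2  4  4]
 [ 7 16  6  2  6]
 [14 16  1  2  2]] ((6.530230522155762, 10.44697093963623), (5.147279262542725, 9.462742805480957), 7.631422996520996)
hole [377.32624054 160.92402661] [199.53023052 192.44697094] [502.4 290.7 124.9] 17.935857696383735
[486.5 339.6 100. ] [499.7 292.2 100. ]
```

```bash
cat > m2.py <<'E'
from h import *
import sys
def ring(im,u,v,a,b,thr):
    yy,xx=np.mgrid[:400,:640]; m=(((xx-u)/a)**2+((yy-v)/b)**2<1)&(im[:,:,2]>thr)
    q=np.argwhere(m)[:,::-1].astype(np.float32); e=cv2.fitEllipse(q); return np.array(e[0]),e[1:],len(q)
s=cv2.imread("pics/scene0.png");t=cv2.imread("pics/top0.png")
for thr in(70,90,110):
    A=ring(s,371.8,169.8,8,6,thr);B=ring(t,203.5,192.6,9.5,9.5,thr)
    p,e=tri(A[0],B[0]);print(thr,A,B,p.round(1),round(e,1),plane("scene",*A[0],100).round(1),plane("top",*B[0],100).round(1))
from matplotlib import pyplot
E
python3 m2.py; python3 - <<'E'
import cv2
s=cv2.imread("pics/scene0.png");t=cv2.imread("pics/top0.png")
print(s[162:178,362:382,2]);print(t[182:204,193:215,2])
E
```

```text
70 (array([371.73269653, 169.72294617]), ((9.700904846191406, 13.194315910339355), 91.43976593017578), 140) (array([203.80438232, 192.91297913]), ((13.061750411987305, 13.86220932006836), 50.992027282714844), 66) [499.2 281.1  98. ] 0.6 [500.9 278.5 100. ] [498.6 280.3 100. ]
90 (array([371.39712524, 169.76957703]), ((6.510109901428223, 12.835683822631836), 91.56999969482422), 62) (array([203.6191864 , 192.89215088]), ((13.170696258544922, 13.691426277160645), 37.55644989013672), 53) [498.7 281.2  97.9] 0.9 [500.1 277.6 100. ] [498.6 280.8 100. ]
110 (array([371.62701416, 169.73539734]), ((6.164072036743164, 12.262941360473633), 92.52314758300781), 48) (array([203.60610962, 192.68507385]), ((12.982081413269043, 13.574665069580078), 58.04652786254883), 33) [499.3 281.3  98.2] 0.6 [500.6 278.2 100. ] [499.2 280.9 100. ]
[[172 128  90  84  87  87  87  86  86  85  84  87 105 115 129 140 150 141
  117 111]
 [139  90  85  88  88  87  87  88  88  87  87  86  86  85  88  92 101 101
   96 101]
 [ 98  84  86  87  88  88  88  88  88  88  88  88  88  88  87  87  86  87
   88  89]
 [ 81  85  87  
[... 2592 characters left out ...]
  24  19  61  99 125  58   7   3   0  11  73 167 110  50  25
   22  25  23  25]
 [ 25  24  24  23  24  21  64  96 124 137 133 133 132  98 127  65  23  22
   24  25  26  24]
 [ 24  23  26  24  24  25  20  33  87 100  97  97  97  62  24  23  22  26
   25  26  24  23]
 [ 26  26  26  25  23  25  25  23  21  18  19  20  19  21  25  25  24  25
   25  26  23  23]
 [ 26  27  26  27  24  25  26  24  22  24  23  24  24  26  24  25  23  24
   24  22  27  25]
 [ 25  26  27  26  24  24  24  27  24  24  25  26  24  25  24  24  24  25
   27  24  24  25]]Traceback (most recent call last):
  File "m2.py", line 10, in <module>
    from matplotlib import pyplot
ModuleNotFoundError: No module named 'matplotlib'
```

```bash
cat >> h.py <<'E'
from scipy.spatial.transform import Rotation as Ro
def R(): return Ro.from_euler("xyz",env.state()["tcp_rot"]).as_matrix()
def go(target,yaw=None):
    """shift in tool axes to reach TCP target; turn rotvec (tool) to put jaws at yaw, tool x down"""
    s=env.state();M=R(); d=M.T@(np.array(target)-s["eef_pos"])
    print("tcp",s["eef_pos"].round(1),"jawyaw",np.degrees(np.arctan2(M[1,2],M[0,2])).round(1),"shift tool",d.round(1))
    if yaw is not None:
        a=np.radians(yaw); z=np.array([np.cos(a),np.sin(a),0]); 
        if z@M[:,2]<0: z=-z
        x=np.array([0,0,-1.]); D=np.c_[x,np.cross(z,x),z]
        print("turn",Ro.from_matrix(M.T@D).as_rotvec().round(4))
E
python3 -c "
from h import *
print(R().round(3)); go([500,220,240],-13); go([536.4,-362.4,240],-13)"
```

```text
[[-0.    -0.958  0.288]
 [-0.001  0.288  0.958]
 [-1.     0.    -0.001]]
tcp [179.7 598.4 239.1] jawyaw 73.3 shift tool [  -0.6 -415.6 -270.3]
turn [ 1.5059e+00 -8.0000e-04  7.0000e-04]
tcp [179.7 598.4 239.1] jawyaw 73.3 shift tool [-1.000e-01 -6.180e+02 -8.176e+02]
turn [ 1.5059e+00 -8.0000e-04  7.0000e-04]
```

>>> step_arm(rows=[[0, 0, 0, 0.186, 0, 0], [0, 0, 0, 0.186, 0, 0], [0, 0, 0, 0.186, 0, 0], [0, 0, 0, 0.186, 0, 0], [0, 0, 0, 0.186, 0, 0], [0, 0, 0, 0.186, 0, 0], [0, 0, 0, 0.186, 0, 0], [0, 0, 0, 0.186, 0, 0]], grip=60)

```text
t: 1.1
eef_pos: [179.2, 597.3, 236.1]
tcp_rot: [-1.74, 1.564, -1.966]
ft_force: [-0.4, -1.3, 0.1]
opening: 0.632
```

```bash
python3 -c "
from h import *
print(env.state()['t'],env.state()['joints'].round(2));go([500,220,240],-13); go([536.4,-362.4,240],-13)"
```

```text
1.1 [ 1.17  0.49  1.56 -0.    1.09  1.4 ]
tcp [179.2 597.3 236.1] jawyaw -12.9 shift tool [  -2.4 -296.   397.1]
turn [ 0.0012 -0.0012  0.0069]
tcp [179.2 597.3 236.1] jawyaw -12.9 shift tool [   1.3 -855.5  562.9]
turn [ 0.0012 -0.0012  0.0069]
```

>>> step_arm(rows=[[-1, -37, 49, 0, 0, 0], [-1, -37, 49, 0, 0, 0], [-1, -37, 49, 0, 0, 0], [-1, -37, 49, 0, 0, 0], [-1, -37, 49, 0, 0, 0], [-1, -37, 49, 0, 0, 0], [-1, -37, 49, 0, 0, 0], [-1, -37, 49, 0, 0, 0]])

```text
t: 2.1
eef_pos: [498.0, 214.3, 243.8]
tcp_rot: [-1.847, 1.562, -2.07]
ft_force: [0.1, 1.4, -0.1]
opening: 0.632
```

```bash
python3 -c "
from h import *
print(env.state()['t'],env.state()['joints'].round(2)); go([536.4,-362.4,240],-13)"
```

```text
2.1 [ 0.29  0.37  1.75 -0.01  1.02  0.51]
tcp [498.  214.3 243.8] jawyaw -12.8 shift tool [   8.3 -553.8  165. ]
turn [ 0.0038 -0.0025  0.0089]
```

>>> step_arm(rows=[[0, -57, 17, 0, 0, 0], [0, -57, 17, 0, 0, 0], [0, -57, 17, 0, 0, 0], [0, -57, 17, 0, 0, 0], [0, -57, 17, 0, 0, 0], [0, -57, 17, 0, 0, 0], [0, -57, 17, 0, 0, 0], [0, -57, 17, 0, 0, 0]])

```text
t: 3.1
eef_pos: [530.2, -276.4, 245.8]
tcp_rot: [-2.03, 1.561, -2.253]
ft_force: [1.5, 0.6, -0.2]
opening: 0.63
```

```bash
python3 -c "
from h import *
print(env.state()['t'],env.state()['joints'].round(2)); go([536.4,-362.4,240],-13)"
```

```text
3.1 [-0.59  0.45  1.62 -0.01  1.08 -0.36]
tcp [ 530.2 -276.4  245.8] jawyaw -12.8 shift tool [  6.4 -82.5  25.1]
turn [ 0.0032 -0.0042  0.0086]
```

>>> step_arm(rows=[[2, -30, 9, 0.003, -0.004, 0.008], [2, -25, 8, 0, 0, 0], [0, -15, 5, 0, 0, 0], [0, 0, 0, 0, 0, 0], [0, 0, 0, 0, 0, 0]])

```text
t: 3.72
eef_pos: [534.8, -354.8, 240.0]
tcp_rot: [2.772, 1.568, 2.54]
ft_force: [0.3, -0.0, 0.2]
opening: 0.636
```

```bash
python3 -c "
from h import *
print(env.state()['t'],env.state()['joints'].round(2)); go([536.4,-362.4,240],-13)
for n in('scene','top'): cv2.imwrite(f'pics/{n}1.png',env.read_camera(n)[:,:,::-1])
s=cv2.imread('pics/scene1.png')[200:330,160:320];t=cv2.imread('pics/top1.png')[120:250,360:520]
cv2.imwrite('pics/z1.png',cv2.resize(np.hstack([s,t]),(800,325)))"
```

```text
3.725 [-0.69  0.52  1.51 -0.    1.12 -0.46]
tcp [ 534.8 -354.8  240. ] jawyaw -13.2 shift tool [-0.1 -7.1  3.3]
turn [-0.0044 -0.0028 -0.0011]
```

View pics/z1.png

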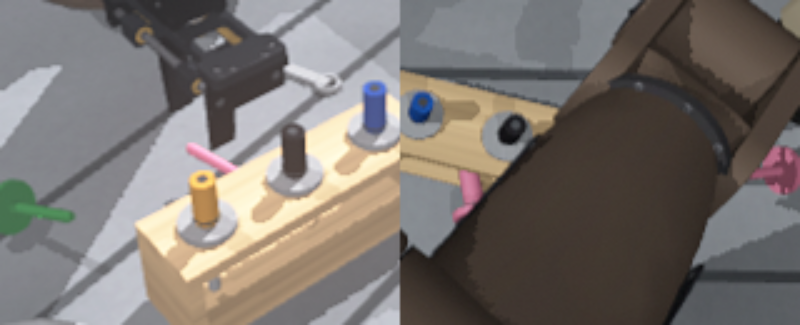

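View pics/scene1.png

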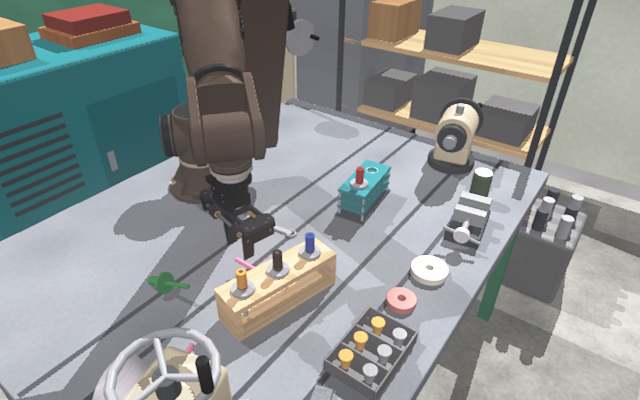

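View pics/top1.png

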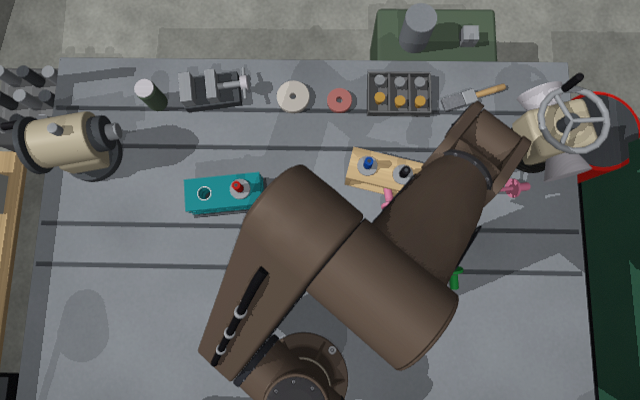

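```bash
python3 - <<'E'
from h import *
exec(open('m.py').read().split("for name")[0].replace("from h import *",""))
s1=cv2.imread("pics/scene1.png")
for im in(s,s1):
    A=bore(im,240.6,271); print(A,plane("scene",*A,157.2).round(1))
go([536.4,-362.4,143.5],-13)
E
```

```text
[240.4484789  271.08047105] [ 536.2 -362.6  157.2]
[240.43686354 271.08553971] [ 536.2 -362.6  157.2]
tcp [ 534.9 -354.7  240.2] jawyaw -13.2 shift tool [96.7 -7.3  3.5]
turn [-0.004  -0.0025 -0.0009]
```

>>> step_arm(rows=[[0, -7, 3.5, 0, 0, 0], [15, -1, 0, 0, 0, 0], [20, 0, 0, 0, 0, 0], [15, 0, 0, 0, 0, 0]])

```text
t: 4.32
eef_pos: [537.0, -362.6, 188.4]
tcp_rot: [3.067, 1.57, 2.838]
ft_force: [-0.3, 0.5, 0.1]
opening: 0.63
```

```bash
python3 -c "
from h import *
go([536.4,-362.4,143.5],-13)"
```

```text
tcp [ 537.  -362.6  188.4] jawyaw -13.1 shift tool [44.9  0.1 -0.6]
turn [-0.0023 -0.0008 -0.0001]
```

>>> step_arm(rows=[[20, 0, -0.5, 0, 0, 0], [15, 0, 0, 0, 0, 0], [8, 0, 0, 0, 0, 0], [0, 0, 0, 0, 0, 0], [0, 0, 0, 0, 0, 0]])

```text
t: 4.95
eef_pos: [536.2, -362.1, 141.5]
tcp_rot: [2.763, 1.568, 2.534]
ft_force: [1.0, 0.6, 0.5]
opening: 0.629
```

```bash
python3 -c "
from h import *
go([536.4,-362.4,143.5],-13)
s=env.read_camera('scene')[200:330,160:320,::-1]; cv2.imwrite('pics/z2.png',cv2.resize(s,None,fx=4,fy=4))"
```

```text
tcp [ 536.2 -362.1  141.5] jawyaw -13.1 shift tool [-2.  -0.2  0.3]
turn [-0.0021 -0.0028 -0.0011]
```

View pics/z2.png

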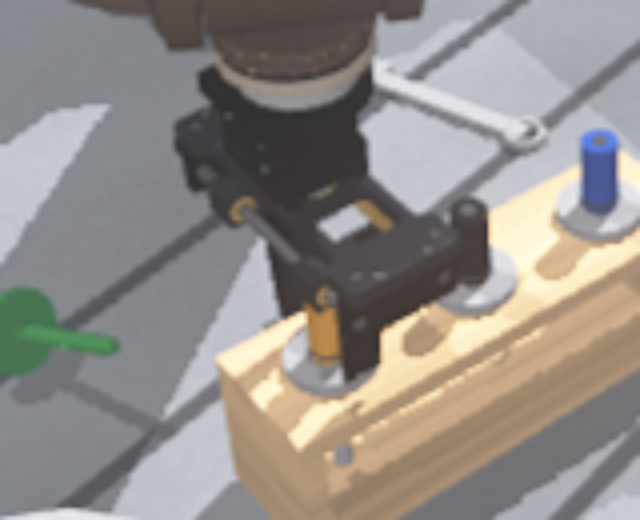

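The picture shows the brass nose (about pixel 325,330 in the crop) between the open fingers, with the tips just above the flange. Closing.

>>> step_arm(rows=[[-1, 0, 0, 0, 0, 0], [0, 0, 0, 0, 0, 0], [0, 0, 0, 0, 0, 0], [0, 0, 0, 0, 0, 0], [0, 0, 0, 0, 0, 0], [0, 0, 0, 0, 0, 0]], grip=0)

```text
t: 5.75
eef_pos: [536.4, -362.3, 144.0]
tcp_rot: [2.976, 1.57, 2.747]
ft_force: [-0.5, -0.4, 0.6]
opening: 0.246
```

>>> step_arm(rows=[[-8, 0, 0, 0, 0, 0], [-15, 0, 0, 0, 0, 0], [-20, 0, 0, 0, 0, 0], [0, 0, 0, 0, 0, 0]])

```text
t: 6.25
eef_pos: [536.4, -362.2, 189.5]
tcp_rot: [2.817, 1.569, 2.588]
ft_force: [-0.0, 0.2, -3.7]
opening: 0.247
```

```bash
python3 -c "
from h import *
print(env.state()['ft_force']);go([536.4,-362.4,316],-13)
s=env.read_camera('scene')[180:330,160:320,::-1]; cv2.imwrite('pics/z3.png',cv2.resize(s,None,fx=4,fy=4))"
```

```text
[-0.00535386  0.22900706 -3.67140852]
tcp [ 536.4 -362.2  189.5] jawyaw -13.1 shift tool [-1.265e+02 -1.000e-01 -1.000e-01]
turn [-0.0021 -0.0016 -0.0006]
```

View pics/z3.png

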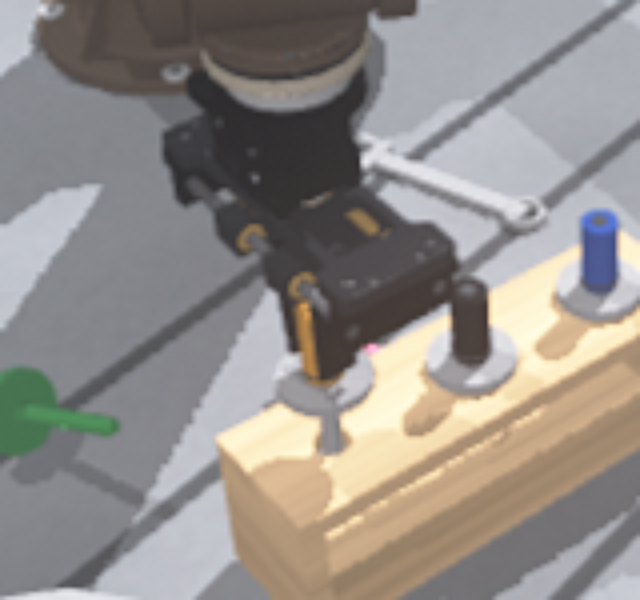

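The arbor is held: its shank shows above the carrier and the force is 3.7 N down. Lifting on.

>>> step_arm(rows=[[-25, 0, 0, 0, 0, 0], [-30, 0, 0, 0, 0, 0], [-30, 0, 0, 0, 0, 0], [-25, 0, 0, 0, 0, 0], [-15, 0, 0, 0, 0, 0]])

```text
t: 6.92
eef_pos: [535.2, -361.3, 311.8]
tcp_rot: [2.69, 1.558, 2.461]
ft_force: [0.7, -0.0, -3.1]
opening: 0.251
```

```bash
python3 -c "
from h import *
print(env.state()['ft_force']);go([499.2,280.5,316],-13)"
```

```text
[ 0.6585932  -0.01785201 -3.10915969]
tcp [ 535.2 -361.3  311.8] jawyaw -13.1 shift tool [   1.2  616.8 -180.9]
turn [-0.0022 -0.0113 -0.0055]
```

Shift 617, −181 in tool axes; 15 rows of about (40, −12).

>>> step_arm(rows=[[0, 20, -6, 0, 0, 0], [0, 35, -10, 0, 0, 0], [0, 45, -13, 0, 0, 0], [0, 45, -13, 0, 0, 0], [0, 45, -13, 0, 0, 0], [0, 45, -13, 0, 0, 0], [0, 45, -13, 0, 0, 0], [0, 45, -13, 0, 0, 0]])

```text
t: 7.92
eef_pos: [511.3, -8.1, 306.6]
tcp_rot: [2.786, 1.545, 2.554]
ft_force: [0.7, -0.5, -2.6]
opening: 0.248
```

```bash
python3 -c "
from h import *
print(env.state()['ft_force']);go([499.2,280.5,316],-13)"
```

```text
[ 0.7141764  -0.49974381 -2.64721515]
tcp [511.3  -8.1 306.6] jawyaw -13.3 shift tool [ -5.  278.1 -78.3]
turn [-0.0051 -0.0245 -0.0092]
```

>>> step_arm(rows=[[-6, 40, -11, -0.003, -0.012, -0.005], [-6, 45, -13, -0.002, -0.01, -0.004], [-4, 45, -13, 0, 0, 0], [-2, 45, -13, 0, 0, 0], [0, 40, -11, 0, 0, 0], [0, 25, -7, 0, 0, 0], [0, 10, -3, 0, 0, 0], [0, 0, 0, 0, 0, 0]])

```text
t: 8.93
eef_pos: [486.9, 266.1, 317.6]
tcp_rot: [-2.834, 1.555, -3.054]
ft_force: [-0.5, 0.3, -3.2]
opening: 0.245
```

```bash
python3 -c "
from h import *
print(env.state()['ft_force']);go([499.2,280.5,316],-13)"
```

```text
[-0.53852034  0.3269018  -3.20534503]
tcp [486.9 266.1 317.6] jawyaw -12.6 shift tool [ 1.4 16.7  8.9]
turn [ 0.0075 -0.0154  0.005 ]
```

>>> step_arm(rows=[[15, 9, 4, 0.007, -0.015, 0.005], [25, 7, 4, 0, 0, 0], [25, 1, 1, 0, 0, 0], [10, 0, 0, 0, 0, 0], [0, 0, 0, 0, 0, 0]])

```text
t: 9.55
eef_pos: [499.4, 276.3, 240.4]
tcp_rot: [-1.505, 1.57, -1.736]
ft_force: [0.2, 0.5, -4.0]
opening: 0.248
```

```bash
python3 -c "
from h import *
print(env.state()['ft_force']);go([499.2,280.5,235],-13)
for n in('scene','top'): cv2.imwrite(f'pics/{n}4.png',env.read_camera(n)[:,:,::-1])
s=cv2.imread('pics/scene4.png')[90:230,310:450];t=cv2.imread('pics/top4.png')[130:270,140:280]
cv2.imwrite('pics/z4.png',cv2.resize(np.hstack([s,t]),(800,400)))"
```

```text
[ 0.23130628  0.48530924 -4.03292765]
tcp [499.4 276.3 240.4] jawyaw -13.2 shift tool [ 5.4  4.  -1.2]
turn [-0.004   0.0001  0.0009]
```

View pics/z4.png

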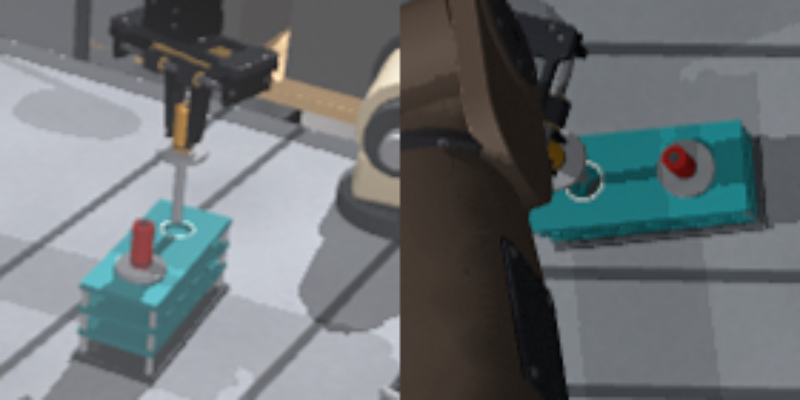

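Shank tip (crop 177,222) hangs just above the ring (178,231), nearly centred, and upright.

>>> step_arm(rows=[[0, 4, -1, -0.004, 0, 0], [5, 0, 0, 0, 0, 0], [10, 0, 0, 0, 0, 0], [10, 0, 0, 0, 0, 0], [0, 0, 0, 0, 0, 0]])

```text
t: 10.28
eef_pos: [499.9, 281.2, 216.0]
tcp_rot: [0.405, 1.567, 0.179]
ft_force: [-0.6, -0.2, -3.5]
opening: 0.246
```

```bash
python3 -c "
from h import *
print(env.state()['ft_force']);go([499.2,280.5,144],-13)
s=env.read_camera('scene')[90:230,310:450,::-1];t=env.read_camera('top')[130:270,140:280,::-1]
cv2.imwrite('pics/z5.png',cv2.resize(np.hstack([s,t]),(800,400)))"
```

```text
[-0.59290249 -0.16159654 -3.49634393]
tcp [499.9 281.2 216. ] jawyaw -13.0 shift tool [72.  -1.  -0.7]
turn [ 0.0007  0.0033 -0.0014]
```

View pics/z5.png

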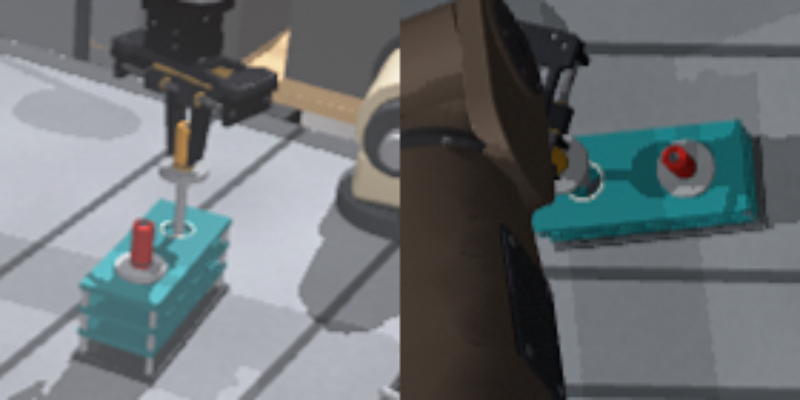

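The shank tip is inside the ring (crop 180,232), and the forces show only the part's weight. Going down on the same line.

>>> step_arm(rows=[[8, -0.5, -0.5, 0, 0, 0], [10, 0, 0, 0, 0, 0], [10, 0, 0, 0, 0, 0], [10, 0, 0, 0, 0, 0], [8, 0, 0, 0, 0, 0], [0, 0, 0, 0, 0, 0]])

```text
t: 11.12
eef_pos: [499.9, 280.9, 167.4]
tcp_rot: [0.453, 1.566, 0.226]
ft_force: [-0.3, -0.4, -4.0]
opening: 0.251
```

```bash
python3 -c "
from h import *
print(env.state()['ft_force']);go([499.2,280.5,144],-13)"
```

```text
[-0.28356196 -0.39215543 -3.96753116]
tcp [499.9 280.9 167.4] jawyaw -13.0 shift tool [23.4 -0.6 -0.6]
turn [ 0.0006  0.0041 -0.002 ]
```

>>> step_arm(rows=[[7, 0, 0, 0, 0.004, -0.002], [6, 0, 0, 0, 0, 0], [4, 0, 0, 0, 0, 0], [2, 0, 0, 0, 0, 0], [0, 0, 0, 0, 0, 0]])

```text
t: 11.75
eef_pos: [500.2, 281.1, 147.6]
tcp_rot: [0.647, 1.57, 0.421]
ft_force: [0.4, -1.8, -3.3]
opening: 0.251
```

>>> step_arm(rows=[[1, 0, 0, 0, 0, 0], [0, 0, 0, 0, 0, 0]])

```text
t: 12.0
eef_pos: [500.3, 281.2, 146.8]
tcp_rot: [0.628, 1.569, 0.402]
ft_force: [0.2, -0.1, -3.0]
opening: 0.248
```

>>> step_arm(rows=[[1, 0, 0, 0, 0, 0], [1, 0, 0, 0, 0, 0], [0, 0, 0, 0, 0, 0]])

```text
t: 12.38
eef_pos: [500.4, 281.2, 144.8]
tcp_rot: [0.625, 1.569, 0.399]
ft_force: [1.0, -0.4, -2.9]
opening: 0.248
```

>>> step_arm(rows=[[0.8, 0, 0, 0, 0, 0], [0, 0, 0, 0, 0, 0]])

```text
t: 12.62
eef_pos: [500.4, 281.2, 144.0]
tcp_rot: [0.629, 1.569, 0.403]
ft_force: [0.2, 0.8, -4.1]
opening: 0.247
```

>>> step_arm(rows=[[0.8, 0, 0, 0, 0, 0], [0, 0, 0, 0, 0, 0]])

```text
t: 12.88
eef_pos: [500.5, 281.2, 144.0]
tcp_rot: [0.623, 1.568, 0.397]
ft_force: [0.1, 0.4, -2.8]
opening: 0.248
```

>>> step_arm(rows=[[0.8, 0, 0, 0, 0, 0], [0, 0, 0, 0, 0, 0]])

```text
t: 13.12
eef_pos: [500.5, 281.3, 144.0]
tcp_rot: [0.631, 1.568, 0.405]
ft_force: [-0.0, -0.3, -2.9]
opening: 0.243
```

>>> step_arm(rows=[[2, 0, 0, 0, 0, 0], [0, 0, 0, 0, 0, 0]])

```text
t: 13.38
eef_pos: [500.6, 281.3, 144.2]
tcp_rot: [0.62, 1.566, 0.394]
ft_force: [-0.1, -0.6, -3.8]
opening: 0.249
```

```bash
python3 -c "
from h import *
print(env.state()['ft_force']);go([499.2,280.5,144],-13)
s=env.read_camera('scene')[130:220,320:410,::-1]
cv2.imwrite('pics/z6.png',cv2.resize(s,(540,540)))"
```

```text
[-0.11994205 -0.59235011 -3.78420371]
tcp [500.6 281.3 144.2] jawyaw -13.0 shift tool [ 0.2 -1.1 -1.2]
turn [ 0.0007  0.0037 -0.0026]
```

View pics/z6.png

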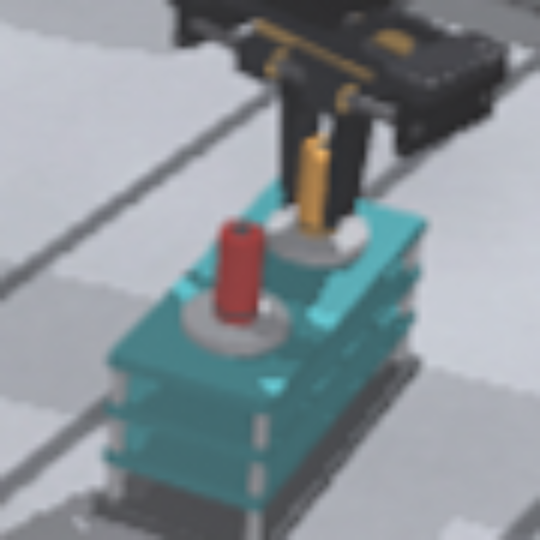

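>>> step_arm(rows=[[2, 0, 0, 0, 0, 0]])

```text
t: 13.55
eef_pos: [501.0, 281.5, 143.8]
tcp_rot: [0.621, 1.565, 0.395]
ft_force: [-9.4, -4.7, 36.2]
opening: 0.251
```

Deck contact confirmed (36 N upward under a 2 mm push). Relaxing, then releasing.

>>> step_arm(rows=[[0, 0, 0, 0, 0.003, -0.002], [0, 0, 0, 0, 0, 0]])

```text
t: 13.8
eef_pos: [501.1, 281.6, 143.9]
tcp_rot: [0.68, 1.568, 0.454]
ft_force: [0.4, -0.6, -0.5]
opening: 0.248
```

>>> step_arm(rows=[[0, 0, 0, 0, 0, 0], [0, 0, 0, 0, 0, 0], [0, 0, 0, 0, 0, 0], [0, 0, 0, 0, 0, 0]], grip=60)

```text
t: 14.3
eef_pos: [501.4, 281.7, 143.3]
tcp_rot: [0.661, 1.568, 0.435]
ft_force: [-0.2, -0.4, -0.4]
opening: 0.602
```

>>> step_arm(rows=[[-10, 0, 0, 0, 0, 0], [-20, 0, 0, 0, 0, 0], [-30, 0, 0, 0, 0, 0], [-40, 0, 0, 0, 0, 0], [-40, 0, 0, 0, 0, 0], [-20, 0, 0, 0, 0, 0], [0, 0, 0, 0, 0, 0]])

```text
t: 15.18
eef_pos: [500.6, 281.3, 312.3]
tcp_rot: [0.641, 1.565, 0.415]
ft_force: [-0.2, -0.2, -0.6]
opening: 0.631
```

>>> step_arm(rows=[[0, -40, 0, 0, 0, 0], [0, -50, 0, 0, 0, 0], [0, -50, 0, 0, 0, 0], [0, -50, 0, 0, 0, 0], [0, -50, 0, 0, 0, 0], [0, -20, 0, 0, 0, 0], [0, 0, 0, 0, 0, 0], [0, 0, 0, 0, 0, 0]])

```text
t: 16.18
eef_pos: [438.0, 21.3, 305.7]
tcp_rot: [2.762, 1.568, 2.536]
ft_force: [0.2, 0.0, 0.0]
opening: 0.632
```

```bash
python3 -c "
from h import *
print(env.state()['ft_force'],env.state()['t'])
for n in('scene','top'): cv2.imwrite(f'pics/{n}7.png',env.read_camera(n)[:,:,::-1])
s=cv2.imread('pics/scene7.png')[130:220,320:410];t=cv2.imread('pics/top7.png')[150:240,170:260]
cv2.imwrite('pics/z7.png',cv2.resize(np.hstack([s,t]),(800,400)))"
```

```text
[0.18030719 0.04572375 0.01942009] 16.175
```

View pics/z7.png

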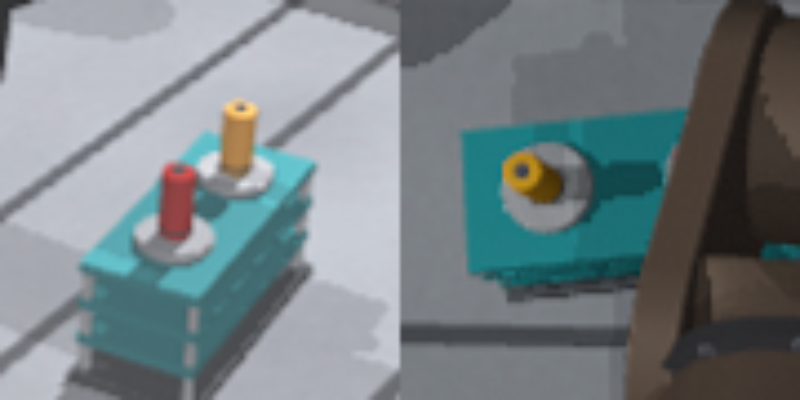

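View pics/scene7.png

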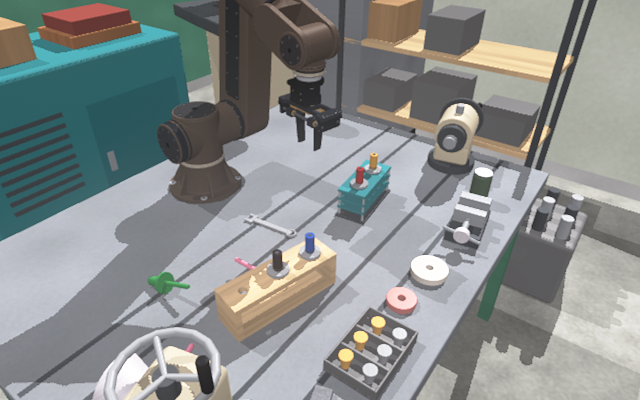

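The brass arbor (scene 374,155) stands upright on the top deck beside the red one. Black (277,258) and blue (310,243) are still in the carrier. I'll check the nose-top height by triangulation, then hand in.

```bash
python3 - <<'E'
from h import *
exec(open('m.py').read().split("for name")[0].replace("from h import *",""))
s=cv2.imread("pics/scene7.png");t=cv2.imread("pics/top7.png")
A=bore(s,320+240/4.444-.5,130+107/4.444-.5);B=bore(t,170+121/4.444-.5,150+170/4.444-.5)
print(A,B,tri(A,B))
env.job_done(); print(env.state()['t'])
E
```

```text
[374.03979461 152.93838254] [196.87980769 187.90769231] (array([501.23560861, 281.82638119, 160.44490947]), np.float64(1.515054994273409))
the job is handed in; nothing more can be done
the job is handed in; nothing more can be done
```

The brass arbor is in the free column of the teal stand, its shank down through all three decks and its flange on the top deck. I held it all the way down. The job went in at about 16 s.

- **Seating:** the descent stopped at TCP z = 144 mm, the height at which I gripped it in the carrier. A 2 mm push there gave 36 N upward. I relaxed that before opening the fingers.
- **Last checks:** the pictures show it upright beside the red arbor, with the black and blue arbors still in the carrier. The gripper is clear, with about 0 N at the wrist.
- **Position:** I measured the nose top at (501.2, 281.8, 160.4) mm, about 2 mm from the hole's measured centre. The height is 2.4 mm over the expected 158; the two rays miss each other by 1.5 mm and the calibration is good to about 2 mm. The stop height agrees with a flat seat.
- **Fallen decoys:** the green arbor and the two pink ones stood on their shank tips in the first picture and were lying on the table by 3.7 s. The fingertips had stayed at least 65 mm above their tops and the wrist showed no contact force, so I take it that they toppled by themselves. I saw none fall off the table. In the last scene picture one pink arbor is mostly hidden behind the handwheel.

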